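# Fasten the roaster's cover bolts

### The job

The cover is back on the little coffee roaster: tighten its two winged cover bolts, the red one first and then the black one, turning each clockwise until it stops. Leave the wooden timer dial on the same cover as it is set.

Things in the scene. Friction and masses are not known exactly. Their poses are not given: they have to be found in the camera images.
- red_grip (a point): Centre of the first bolt's red wing, on its vertical axis, 28 mm above the cover: an upright bar 50 (own x) x 14 x 24 mm high, on a 12 mm shank and a washer 36 mm wide, 4 mm high. Turns with the wing; does not rise; stays where left; 0.08 N m. Tight at its end stop: its x axis along the roaster's -y, wing pointing at two black dashes. Starts 1.1 to 1.4 rad anticlockwise of that (from above).
- black_grip (a point): Centre of the black wing of the second bolt, in all else the same as the red one: same size, travel and direction when tight, so one grasp is enough for each. The bolts stand 220 mm apart near the two ends of the cover; which is at which end varies.
- dial_mark (a point): End of the white pointer line on top of the timer dial, 22 mm from the dial's axis, 33 mm above the cover. The dial is a dark wood disc of 50 mm diameter with a light wood bar grip 46 x 12 mm, 20 mm high, midway between the bolts but 70 mm farther in the roaster's x. It turns easily; leave it as set.
- roaster: Coffee roaster: heavy white box, does not move, 200 mm (x) by 320 mm (y, its long way), flat aluminium cover on top 134 mm above the table. Origin: centre of its underside; z up. Bolts at x = -30 mm, y = +110 and -110 mm; dial axis at x = 40 mm, y = 0.

How it is judged:
On the way, in this order (a step that is already met when the one before it is completed fails the run):
1. the red bolt is turned to its stop (angle between the x axis of red_grip and the y axis of roaster, either way round below 0.17 rad), for 0.2 s.
2. then the black bolt is turned to its stop (angle between the x axis of black_grip and the y axis of roaster, either way round below 0.17 rad), for 0.2 s.
At the end, for the whole second after the job is handed in: Both wings are within 0.17 rad (10 degrees) of their end stops, parallel to the roaster's long sides, and the dial's pointer end is within 5 mm of where it was at the start (angle between the x axis of each of red_grip, black_grip and the y axis of roaster, either way round below 0.17 rad and distance of dial_mark from where it was at the start of the episode below 0.005 m); the robot touches nothing.
It fails at once if the timer dial is turned (its pointer end moves 5 mm or more) (distance of dial_mark from where it was at the start of the episode above 0.005 m).
It also fails if it takes over 42 s, if anything falls off the work surface, if the arm or the gripper's body presses on something with over 40 N, if the wrist force passes 120 N, or if a joint passes its speed limit or range.

### The arm

A 6-joint arm with a two-finger parallel gripper is mounted at the origin on the work surface. World frame = base frame: x ahead of the robot, y to its left, z up, the work surface at z = 0. Lengths are in m, angles in rad, forces in N, time in s.
With the tool pointing down it reaches from about 0.3 to 0.775 m from the base axis. Payload 14.6 kg.
Tool frame: the origin (TCP) lies on the centre line of the jaws, within the pads' length; the fingertips stand 19 mm ahead of it and the grasp point (between the pads) is the TCP; z points along the fingers, y is the direction in which the jaws open and shut (so a half turn about z gives the same grasp; the last joint's range is limited). The gripper opens to 94 mm and grips with 3 to 60 N. Pads are 16 mm wide; open, the fingers measure 119 mm over their backs; the gripper's body (75 mm by 177 mm) begins 78 mm behind the grasp point.
Start: joints at [-1.257, 0.3, 1.521, -0, 1.321, -0.067], TCP at [0.204, -0.511, 0.224] pointing down, gripper open.
Joint ranges: [-3.03, 3.03], [-0.79, 2.21], [0.23, 2.52], [-1.04, 4.18], [0, 3.07], [-2.55, 2.55]. Speed limits (rad/s): [2.22, 2.22, 2.57, 3.14, 3.14, 3.14].

### API

Orientations are given as [roll, pitch, yaw] about the fixed x, y, z axes, in that order (R = Rz(yaw) Ry(pitch) Rx(roll)).
In Python, from station import ctrl gives the robot as it stands. The module is installed in compiled form; this text tells all that it offers.
- The arm moves only by the shell command python3 -m creep 'ROWS' [FORCE]. ROWS is a JSON object of lists of equal length, an entry for each row: "translation": the shift along the world's x, y, z in mm, a list of three; "yaw": the turn about the world's z in rad; "gripper": the closure in counts, from 0 (fully open) to 255 (shut). A call has 1 to 5 rows; each row is the pose to reach, as a shift and turn from the pose measured when the call began; what a row does not reach only later rows make up. A row lasts 1/12 s, in which the tool goes at most 41.7 mm and 7.16 degrees, less where a joint would pass 70% of its speed; a pose out of reach is approached as far as the arm can. A call with a gripper value outside its range is refused whole. The fingers move at their own pace and stop on an object; FORCE is the grip in N (left out, the last holds). Time passes only in rows, so rows that repeat a pose let the fingers close. It gives the time, the measured TCP pose, the force and the opening at its end, in the units of the state.
- ctrl.get_obs(): the state, without advancing time (a new reading comes with each control period).
- ctrl.camera(name): name is "scene" or "top"; returns a dict with "pixels" (400x640x3 uint8, red, green, blue), "depth" (400x640 float32, m along the optical axis (not along the pixel's ray), 0 where there is no reading), "fx", "fy", "cx", "cy" (pixels), "dist" ([k1, k2, p1, p2, k3] as OpenCV has them; the pictures are not rectified), "R" (3x3) and "t" (3): a world point X has camera coordinates R X + t. Camera axes: x right, y down, z forward; pixel columns grow to the right and rows downward; lengths in m; the calibration is good to about 2 mm. A picture is of the moment at which its call begins.
- ctrl.hand_in(): hands the job in, once; it reports no verdict.
The state is a dict: "time_s": time; "qpos": joint angles; "joint_vel": joint speeds; "tau": joint torques, N m; "ee_pos": TCP position; "eef_rot": TCP orientation; "force": force on the tool from outside, world axes, zero at the start; "moment": the same for the moment, N m; "grip_width": finger opening in m.
Only numpy, scipy, OpenCV 4.12 (cv2) and the standard library are available. Lean on these libraries where they do the work, as an engineer would, in place of code of your own. Each camera call takes 0.05 s, during which the arm holds its last target. There are 200 camera calls.

## Working session

There is one attempt and no reset: what is moved stays moved. The work goes in short steps, Python scripts to look and compute and a shell command to move; the robot and the scene stay as the last step left them, time stands still between calls to the robot, and variables do not carry over. Pictures are saved under pics/ and viewed, about 8 in all and at most 12, crops included, and the job is handed in when it is done.

```bash
mkdir -p pics; cat > h.py <<'E'
import numpy as np, cv2, pickle
from station import ctrl
def snap(name,tag):
    c=ctrl.camera(name); pickle.dump(c,open(f'pics/{tag}.pkl','wb'))
    cv2.imwrite(f'pics/{tag}.png',c['pixels'][:,:,::-1]); return c
def load(tag): return pickle.load(open(f'pics/{tag}.pkl','rb'))
def ray(c,u,v):
    K=np.array([[c['fx'],0,c['cx']],[0,c['fy'],c['cy']],[0,0,1.]])
    p=cv2.undistortPoints(np.array([[[u,v]]],float),K,np.array(c['dist'],float))[0,0]
    R=np.array(c['R']);t=np.array(c['t'])
    return -R.T@t, R.T@np.array([p[0],p[1],1.]), p
def atz(c,u,v,z):
    o,d,_=ray(c,u,v); return o+d*(z-o[2])/d[2]
def dep(c,u,v):
    o,d,_=ray(c,u,v); return o+d*c['depth'][int(round(v)),int(round(u))]
E
python3 - <<'E'
from h import *
a=snap('top','top0'); b=snap('scene','sc0')
cv2.imwrite('pics/both0.png',cv2.resize(np.vstack([a['pixels'],b['pixels']])[:,:,::-1],(480,600)))
print(ctrl.get_obs())
E
```

```text
{'time_s': 0.1, 'qpos': array([-1.25660394e+00,  3.00373406e-01,  1.52148349e+00, -5.18131428e-06,
        1.32072391e+00, -6.66248259e-02]), 'joint_vel': array([-5.98672182e-04, -2.53147803e-03, -1.93220685e-03, -2.56702284e-04,
       -7.18169176e-05,  3.59241474e-04]), 'tau': array([ 2.22093763e-04, -5.32647264e+01, -3.53288341e+01,  7.09003466e-02,
        2.35021318e-02, -4.25837345e-05]), 'ee_pos': array([ 0.20434248, -0.5104067 ,  0.2239812 ]), 'eef_rot': array([-3.14060636e+00, -6.07789845e-05,  3.80818463e-01]), 'force': array([-0.36520391,  0.00787568,  0.06354179]), 'moment': array([-0.00179478,  0.01060808,  0.02651787]), 'grip_width': 0.0943118840340602}
```

View pics/top0.png

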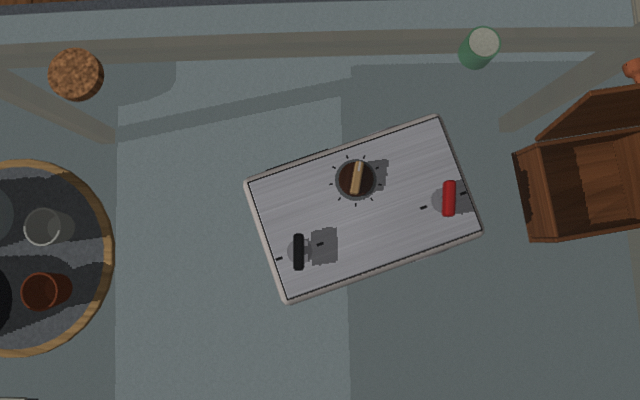

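The top view shows the roaster, with the black wing at about (298,251), the red wing at about (449,198) and the dial at about (356,179). Dash pairs lie along the long direction. I'll enlarge it and measure.

```bash
python3 - <<'E'
from h import *
a=load('top0')
cv2.imwrite('pics/crop0.png',cv2.resize(a['pixels'][105:310,235:490,::-1],None,fx=3,fy=2.9,interpolation=cv2.INTER_CUBIC))
for n,u,v,z in [('red',449,198,.174),('blk',298,251,.174),('dial',356,179,.134),('c1',245,183,.134),('c2',437,116,.134),('c3',482,234,.134),('c4',287,303,.134),('d1',279,258,.134),('d2',320,243,.134),('e1',423,207,.134),('e2',463,193,.134)]:
    print(n,atz(a,u,v,z).round(4),dep(a,u,v).round(4))
o,_,_=ray(a,320,200);print('cam',o)
E
```

```text
red [ 0.5636 -0.2067  0.174 ] [ 0.5636 -0.2065  0.1746]
blk [ 0.4981 -0.      0.174 ] [ 0.4981 -0.      0.1744]
dial [ 0.5984 -0.0847  0.134 ] [ 0.5941 -0.0818  0.1661]
c1 [0.5971 0.0762 0.134 ] [0.5985 0.0779 0.1229]
c2 [ 0.689  -0.2079  0.134 ] [ 0.6908 -0.2098  0.1275]
c3 [ 0.5137 -0.2636  0.134 ] [ 0.5138 -0.2692  0.1187]
c4 [0.4246 0.019  0.134 ] [0.4229 0.0199 0.1214]
d1 [0.4881 0.029  0.134 ] [0.4881 0.0289 0.135 ]
d2 [ 0.5077 -0.03    0.134 ] [ 0.5077 -0.03    0.1349]
e1 [ 0.5551 -0.18    0.134 ] [ 0.5551 -0.1801  0.1334]
e2 [ 0.5738 -0.2394  0.134 ] [ 0.5736 -0.239   0.1354]
cam [ 0.51141154 -0.02604996  0.78220162]
```

View pics/crop0.png

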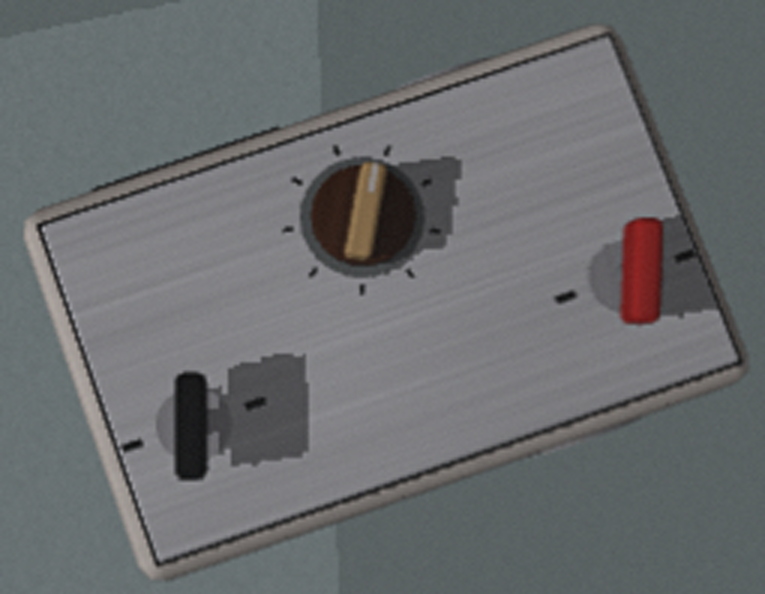

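View pics/sc0.png

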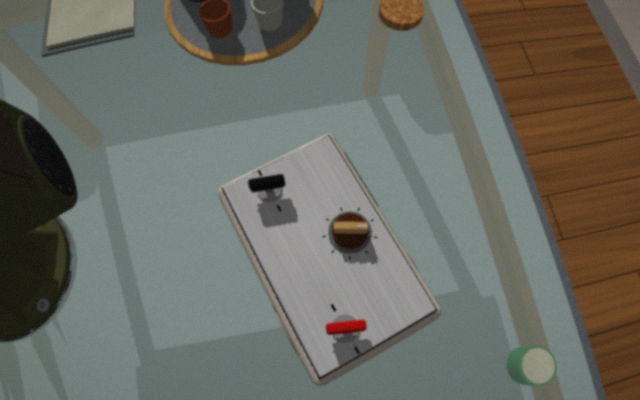

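Heights and spacing agree with the text: dash midpoints are 219.5 mm apart, and the dial lands where the layout predicts. Next I'll get the wing centres and angles from the depth and colour.

```bash
cat >> h.py <<'E'
def wing(c,u0,v0,r=32):
    P=[dep(c,u,v) for v in range(v0-r,v0+r) for u in range(u0-r,u0+r) if c['depth'][v,u]>0]
    P=np.array([p for p in P if .163<p[2]<.185])
    (x,y),(w,h),_=cv2.minAreaRect((P[:,:2]*1000).astype(np.float32))
    m=P[:,:2].mean(0); U,S,V=np.linalg.svd(P[:,:2]-m,full_matrices=False); d=V[0]*np.sign(V[0][0])
    return np.r_[x,y].round(1),(m*1000).round(1),(round(w,1),round(h,1)),len(P),'ang',round(float(np.arctan2(d[1],d[0])),3),P[:,2].mean().round(4)
E
python3 - <<'E'
from h import *
a=load('top0'); b=load('sc0')
print('top red',wing(a,449,198));print('top blk',wing(a,298,251))
print('sc red',wing(b,346,327));print('sc blk',wing(b,267,183))
for n,c,pts in [('sc dashes',b,[(260,173),(279,208),(333,307),(356,349)])]:
    for p in pts: print(n,atz(c,*p,.134).round(4))
E
```

```text
top red (array([ 564.1, -208.8]), array([ 563.9, -207.3]), (15.1, 49.6), 422, 'ang', -0.096, np.float64(0.1726))
top blk (array([4.974e+02, 1.000e-01]), array([ 4.975e+02, -3.000e-01]), (13.6, 49.5), 382, 'ang', -0.007, np.float64(0.1732))
sc red (array([ 564.4, -210.2]), array([ 564.1, -210.5]), (13.5, 49.8), 458, 'ang', -0.091, np.float64(0.1736))
sc blk (array([497.5,  -1.4]), array([497.3,  -2.8]), (14.0, 49.6), 408, 'ang', -0.016, np.float64(0.1723))
sc dashes [0.4886 0.0289 0.134 ]
sc dashes [ 0.5073 -0.0299  0.134 ]
sc dashes [ 0.5547 -0.1799  0.134 ]
sc dashes [ 0.573  -0.2384  0.134 ]
```

Both cameras agree: red axis at (564.3, -209.5) with wing at -0.09 rad, black axis at (497.8, -0.5) with wing at -0.01 rad, and tight at -1.262 rad. Joint 6 allows the turns only if I grasp with the tool at yaw ≈ π + wing angle. That means going to yaw 3.05, a turn of +2.67 rad.

```bash

python3 -m creep '{"translation":[[15,12,4],[30,24,8],[45,36,12],[60,48,16],[75,60,20]],"yaw":[0.12,0.24,0.36,0.48,0.6],"gripper":[0,0,0,0,0]}' 20
python3 -m creep '{"translation":[[20,16,0],[40,32,0],[60,48,0],[80,64,0],[95,80,0]],"yaw":[0.12,0.24,0.36,0.48,0.6],"gripper":[0,0,0,0,0]}' 20
python3 -m creep '{"translation":[[20,16,0],[40,32,0],[60,48,0],[80,64,0],[95,80,0]],"yaw":[0.12,0.24,0.36,0.48,0.6],"gripper":[0,0,0,0,0]}' 20
python3 -m creep '{"translation":[[20,16,0],[40,32,0],[60,48,0],[80,64,0],[90,72,0]],"yaw":[0.12,0.24,0.36,0.48,0.6],"gripper":[0,0,0,0,0]}' 20
```

```text
time_s: 0.52
ee_pos: [0.2799, -0.4497, 0.2438]
eef_rot: [-3.14, -0.0, 0.987]
force: [0.8, -0.3, -0.2]
grip_width: 0.0942
time_s: 0.93
ee_pos: [0.376, -0.3686, 0.2435]
eef_rot: [-3.14, -0.001, 1.593]
force: [-0.5, -0.2, 0.4]
grip_width: 0.094
time_s: 1.35
ee_pos: [0.4721, -0.2875, 0.2431]
eef_rot: [-3.14, -0.002, 2.199]
force: [-0.4, 0.3, 0.8]
grip_width: 0.0941
time_s: 1.77
ee_pos: [0.5636, -0.2136, 0.2425]
eef_rot: [-3.14, -0.002, 2.807]
force: [-0.1, -0.9, -0.9]
grip_width: 0.0942
```

```bash

python3 -m creep '{"translation":[[1,4,0],[1,4,0],[1,4,-10],[1,4,-20],[1,4,-30]],"yaw":[0.12,0.245,0.245,0.245,0.245],"gripper":[0,0,0,0,0]}' 20
python3 - <<'E'
from h import *
a=snap('top','top1'); b=snap('scene','sc1')
cv2.imwrite('pics/v1.png',np.hstack([cv2.resize(c['pixels'][v:v+150,u:u+130,::-1],None,fx=3,fy=3,interpolation=cv2.INTER_CUBIC) for c,u,v in [(a,385,120),(b,280,240)]]))
o=ctrl.get_obs();print(o['qpos'],o['ee_pos'],o['eef_rot'])
E
```

```text
time_s: 2.18
ee_pos: [0.5643, -0.2097, 0.2109]
eef_rot: [-3.14, -0.003, 3.047]
force: [0.2, -0.9, 0.5]
grip_width: 0.0943
[-0.41573916  0.42918466  1.38001891 -0.00229072  1.33793324 -1.89276954] [ 0.5637304  -0.20947612  0.2098742 ] [-3.14123567 -0.00596419  3.04836044]
```

View pics/v1.png

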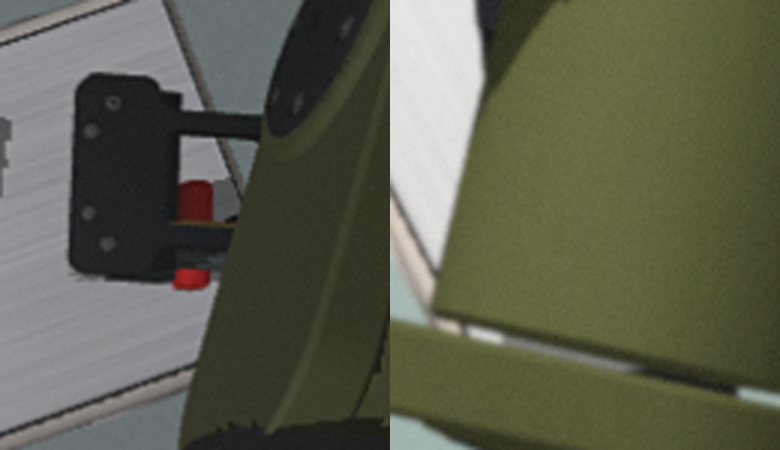

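The top view (left) shows the gripper straddling the red wing, whose two ends appear on either side of the finger as expected. The scene camera is blocked by the arm. Next I go down and close.

```bash

python3 -m creep '{"translation":[[0,0,-16],[0,0,-32],[0,0,-47],[0,0,-47],[0,0,-47]],"yaw":[0,0,0,0,0],"gripper":[0,0,0,0,0]}' 20
python3 -m creep '{"translation":[[0,0,0],[0,0,0],[0,0,0],[0,0,0],[0,0,0]],"yaw":[0,0,0,0,0],"gripper":[255,255,255,255,255]}' 20
python3 -m creep '{"translation":[[0,0,0],[0,0,0],[0,0,0],[0,0,0],[0,0,0]],"yaw":[0,0,0,0,0],"gripper":[255,255,255,255,255]}' 20
```

```text
time_s: 2.7
ee_pos: [0.5635, -0.2096, 0.1627]
eef_rot: [-3.142, -0.007, 3.047]
force: [-0.2, 0.8, 1.3]
grip_width: 0.0943
time_s: 3.12
ee_pos: [0.5636, -0.2096, 0.1632]
eef_rot: [-3.141, -0.006, 3.047]
force: [-0.0, 0.5, 0.3]
grip_width: 0.0638
time_s: 3.53
ee_pos: [0.5636, -0.2096, 0.1631]
eef_rot: [-3.141, -0.006, 3.047]
force: [-0.6, -0.6, -0.2]
grip_width: 0.0309
```

```bash

python3 -m creep '{"translation":[[0,0,0],[0,0,0],[0,0,0],[0,0,0],[0,0,0]],"yaw":[0,0,0,0,0],"gripper":[255,255,255,255,255]}' 20
python3 -m creep '{"translation":[[0,0,0],[0,0,0],[0,0,0]],"yaw":[0,0,0],"gripper":[255,255,255]}' 20
python3 -c "
from h import *
o=ctrl.get_obs();print(o['force'],o['moment'])"
```

```text
time_s: 3.95
ee_pos: [0.5637, -0.2093, 0.1631]
eef_rot: [3.141, -0.007, 3.047]
force: [-0.1, 3.2, 1.0]
grip_width: 0.0142
time_s: 4.2
ee_pos: [0.5636, -0.2093, 0.1631]
eef_rot: [3.141, -0.007, 3.047]
force: [-0.4, 1.7, 1.4]
grip_width: 0.0137
[-0.38046002  1.73882721  1.44200199] [ 0.47936966 -0.10375129  0.05291066]
```

Gripped, with an opening of 14 mm equal to the wing's thickness. Now I turn it clockwise; tight corresponds to tool yaw ≈ 1.88.

```bash

python3 -m creep '{"translation":[[0,0,0],[0,0,0],[0,0,0],[0,0,0],[0,0,0]],"yaw":[-0.08,-0.16,-0.24,-0.32,-0.4],"gripper":[255,255,255,255,255]}' 20
python3 -m creep '{"translation":[[0,0,0],[0,0,0],[0,0,0],[0,0,0],[0,0,0]],"yaw":[-0.08,-0.16,-0.24,-0.32,-0.4],"gripper":[255,255,255,255,255]}' 20
python3 -m creep '{"translation":[[0,0,0],[0,0,0],[0,0,0],[0,0,0],[0,0,0]],"yaw":[-0.07,-0.14,-0.21,-0.28,-0.32],"gripper":[255,255,255,255,255]}' 20
python3 -c "
from h import *
o=ctrl.get_obs();print(o['force'],o['moment'])"
```

```text
time_s: 4.62
ee_pos: [0.5637, -0.2091, 0.1631]
eef_rot: [3.141, -0.007, 2.643]
force: [0.1, 4.5, 0.3]
grip_width: 0.0144
time_s: 5.03
ee_pos: [0.5639, -0.2089, 0.1632]
eef_rot: [3.141, -0.007, 2.239]
force: [1.9, 4.5, -0.4]
grip_width: 0.0138
time_s: 5.45
ee_pos: [0.564, -0.2088, 0.1632]
eef_rot: [3.14, -0.007, 1.915]
force: [1.7, 3.5, -0.3]
grip_width: 0.0141
[ 1.74429445  3.48813091 -0.31878623] [ 0.51790512 -0.30590698  0.1007385 ]
```

```bash

python3 -m creep '{"translation":[[0,0,0],[0,0,0],[0,0,0],[0,0,0]],"yaw":[-0.03,-0.05,-0.06,-0.06],"gripper":[255,255,255,255]}' 20
python3 -c "
from h import *
o=ctrl.get_obs();print(o['force'],o['moment'])"
```

```text
time_s: 5.78
ee_pos: [0.5641, -0.2087, 0.1631]
eef_rot: [3.14, -0.007, 1.856]
force: [1.4, 3.0, 0.8]
grip_width: 0.0139
[1.40052899 2.96034916 0.78289465] [ 0.42563565 -0.18918514  0.33659715]
```

The moment rose from 0.10 to 0.34 N m at yaw 1.856, so it is on the stop. I'll release, rise and check.

```bash

python3 -m creep '{"translation":[[0,0,0],[0,0,0],[0,0,0],[0,0,0],[0,0,0]],"yaw":[0,0,0,0,0],"gripper":[255,255,0,0,0]}' 20
python3 -m creep '{"translation":[[0,0,0],[0,0,0],[0,0,0],[0,0,0],[0,0,0]],"yaw":[0,0,0,0,0],"gripper":[0,0,0,0,0]}' 20
python3 -m creep '{"translation":[[0,0,15],[0,0,30],[0,0,45],[0,0,60],[0,0,80]],"yaw":[0,0,0,0,0],"gripper":[0,0,0,0,0]}' 20
python3 -m creep '{"translation":[[-10,35,0],[-20,65,0],[-30,100,0],[-40,130,0],[-50,165,0]],"yaw":[0.12,0.24,0.36,0.48,0.6],"gripper":[0,0,0,0,0]}' 20
python3 - <<'E'
from h import *
a=snap('top','top2')
try: print(wing(a,449,198))
except Exception as e: print(e)
E
```

```text
time_s: 6.2
ee_pos: [0.564, -0.209, 0.1631]
eef_rot: [3.14, -0.006, 1.855]
force: [-0.7, 0.9, 0.1]
grip_width: 0.0306
time_s: 6.62
ee_pos: [0.564, -0.209, 0.1632]
eef_rot: [3.14, -0.006, 1.855]
force: [0.4, -0.4, 0.3]
grip_width: 0.0637
time_s: 7.03
ee_pos: [0.5637, -0.2088, 0.2431]
eef_rot: [3.141, -0.007, 1.855]
force: [0.1, 0.8, -0.2]
grip_width: 0.0934
time_s: 7.45
ee_pos: [0.513, -0.0428, 0.2432]
eef_rot: [3.141, -0.007, 2.461]
force: [0.7, 0.7, -0.1]
grip_width: 0.094
(array([ 567.3, -218.1]), array([ 567.2, -217.8]), (13.9, 29.5), 211, 'ang', -1.235, np.float64(0.1734))
```

View pics/top2.png

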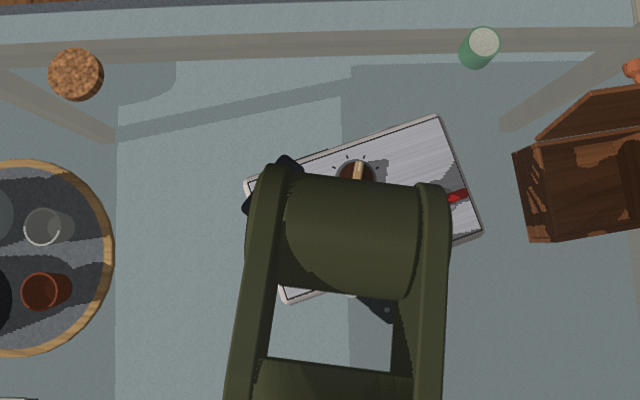

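The visible part of the red wing at about (459,196) now lies along the dashes, at -1.235 rad against -1.262, within 0.03 rad. The dial bar at (358,170) looks unchanged. Next is black: shift (-15, +42) mm and yaw +0.67.

```bash

python3 -m creep '{"translation":[[-5,15,0],[-10,30,0],[-15,42,0],[-15,42,0],[-15,42,0]],"yaw":[0.12,0.24,0.36,0.48,0.6],"gripper":[0,0,0,0,0]}' 20
python3 -m creep '{"translation":[[0,0,0],[0,0,-15],[0,0,-32],[0,0,-32],[0,0,-32]],"yaw":[0.07,0.07,0.07,0.07,0.07],"gripper":[0,0,0,0,0]}' 20
python3 - <<'E'
from h import *
a=snap('top','top3'); b=snap('scene','sc3')
try: print(wing(b,346,327))
except Exception as e: print(e)
cv2.imwrite('pics/v3.png',np.hstack([cv2.resize(c['pixels'][v:v+150,u:u+130,::-1],None,fx=3,fy=3,interpolation=cv2.INTER_CUBIC) for c,u,v in [(a,235,180),(b,200,110)]]))
E
```

```text
time_s: 7.92
ee_pos: [0.4966, 0.0047, 0.2437]
eef_rot: [3.14, -0.008, 3.08]
force: [-0.6, -0.4, 0.1]
grip_width: 0.094
time_s: 8.33
ee_pos: [0.4964, 0.0047, 0.2116]
eef_rot: [3.14, -0.009, -3.133]
force: [0.3, 0.6, 1.0]
grip_width: 0.0939
(array([ 564.3, -210.3]), array([ 564.1, -210.7]), (14.5, 50.0), 477, 'ang', -1.254, np.float64(0.1733))
```

View pics/v3.png

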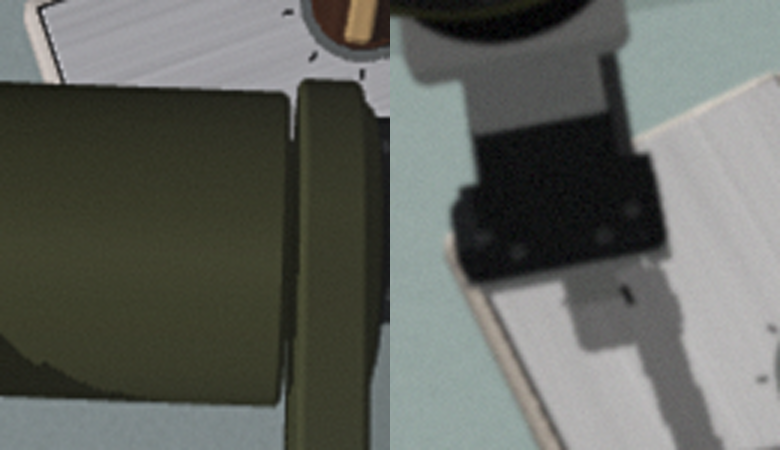

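Red is confirmed tight, with the full wing at -1.254 rad. The gripper sits above the black wing. I'll correct it by (+1.5, -5) mm and yaw -0.02, then descend and close.

```bash

python3 -m creep '{"translation":[[1.5,-5,0],[1.5,-5,-10],[1.5,-5,-25],[1.5,-5,-38],[1.5,-5,-48]],"yaw":[-0.02,-0.02,-0.02,-0.02,-0.02],"gripper":[0,0,0,0,0]}' 20
python3 -m creep '{"translation":[[0,0,0],[0,0,0],[0,0,0],[0,0,0],[0,0,0]],"yaw":[0,0,0,0,0],"gripper":[255,255,255,255,255]}' 20
python3 -m creep '{"translation":[[0,0,0],[0,0,0],[0,0,0],[0,0,0],[0,0,0]],"yaw":[0,0,0,0,0],"gripper":[255,255,255,255,255]}' 20
python3 -m creep '{"translation":[[0,0,0],[0,0,0],[0,0,0],[0,0,0],[0,0,0]],"yaw":[0,0,0,0,0],"gripper":[255,255,255,255,255]}' 20
python3 -m creep '{"translation":[[0,0,0],[0,0,0],[0,0,0]],"yaw":[0,0,0],"gripper":[255,255,255]}' 20
```

```text
time_s: 8.85
ee_pos: [0.4982, -0.0006, 0.1634]
eef_rot: [3.14, -0.007, 3.129]
force: [-0.1, -0.0, -0.7]
grip_width: 0.0942
time_s: 9.27
ee_pos: [0.4985, -0.0006, 0.164]
eef_rot: [3.14, -0.006, 3.129]
force: [0.3, -0.3, -0.6]
grip_width: 0.064
time_s: 9.68
ee_pos: [0.4985, -0.0005, 0.164]
eef_rot: [3.14, -0.006, 3.129]
force: [-0.0, -0.4, -0.0]
grip_width: 0.0308
time_s: 10.1
ee_pos: [0.4985, 0.0001, 0.164]
eef_rot: [3.139, -0.006, 3.129]
force: [-0.1, 5.1, 1.4]
grip_width: 0.0137
time_s: 10.35
ee_pos: [0.4985, 0.0002, 0.1641]
eef_rot: [3.139, -0.006, 3.129]
force: [-0.1, 2.2, 0.7]
grip_width: 0.0136
```

Gripped at 13.6 mm. Turning by -1.27 from 3.129 takes it to about 1.86.

```bash

python3 -m creep '{"translation":[[0,0,0],[0,0,0],[0,0,0],[0,0,0],[0,0,0]],"yaw":[-0.08,-0.16,-0.24,-0.32,-0.4],"gripper":[255,255,255,255,255]}' 20
python3 -m creep '{"translation":[[0,0,0],[0,0,0],[0,0,0],[0,0,0],[0,0,0]],"yaw":[-0.08,-0.16,-0.24,-0.32,-0.4],"gripper":[255,255,255,255,255]}' 20
python3 -m creep '{"translation":[[0,0,0],[0,0,0],[0,0,0],[0,0,0],[0,0,0]],"yaw":[-0.08,-0.16,-0.24,-0.32,-0.4],"gripper":[255,255,255,255,255]}' 20
python3 -c "
from h import *
o=ctrl.get_obs();print(o['force'],o['moment'])"
```

```text
time_s: 10.77
ee_pos: [0.4984, -0.0002, 0.1641]
eef_rot: [3.14, -0.006, 2.726]
force: [-0.4, -2.4, -0.1]
grip_width: 0.0138
time_s: 11.18
ee_pos: [0.4982, -0.0005, 0.1641]
eef_rot: [3.141, -0.006, 2.322]
force: [-2.6, -2.1, 1.9]
grip_width: 0.0137
time_s: 11.6
ee_pos: [0.4979, -0.0007, 0.1641]
eef_rot: [-3.142, -0.006, 1.918]
force: [-3.2, -1.0, 3.1]
grip_width: 0.0138
[-3.20445031 -1.001838    3.12678296] [-0.23091042  0.70398802  0.0897581 ]
```

```bash

python3 -m creep '{"translation":[[0,0,0],[0,0,0],[0,0,0],[0,0,0],[0,0,0]],"yaw":[-0.03,-0.05,-0.06,-0.06,-0.06],"gripper":[255,255,255,255,255]}' 20
python3 -c "
from h import *
o=ctrl.get_obs();print(o['force'],o['moment'])"
```

```text
time_s: 12.02
ee_pos: [0.4978, -0.0007, 0.1641]
eef_rot: [-3.141, -0.006, 1.859]
force: [-1.6, 0.0, 1.5]
grip_width: 0.014
[-1.64028508  0.03172423  1.47152253] [0.04892285 0.24984066 0.37921781]
```

The moment rose to 0.38 N m at yaw 1.859, so black is on its stop too. I'll release, rise and move back clear.

```bash

python3 -m creep '{"translation":[[0,0,0],[0,0,0],[0,0,0],[0,0,0],[0,0,0]],"yaw":[0,0,0,0,0],"gripper":[255,0,0,0,0]}' 20
python3 -m creep '{"translation":[[0,0,0],[0,0,0],[0,0,0],[0,0,0],[0,0,0]],"yaw":[0,0,0,0,0],"gripper":[0,0,0,0,0]}' 20
python3 -m creep '{"translation":[[0,0,15],[0,0,35],[0,0,60],[0,0,90],[0,0,120]],"yaw":[0,0,0,0,0],"gripper":[0,0,0,0,0]}' 20
python3 -m creep '{"translation":[[-10,35,0],[-20,70,0],[-30,105,0],[-40,140,0],[-50,175,0]],"yaw":[0,0,0,0,0],"gripper":[0,0,0,0,0]}' 20
python3 -m creep '{"translation":[[-10,35,0],[-20,70,0],[-30,105,0],[-40,140,0],[-40,140,0]],"yaw":[0,0,0,0,0],"gripper":[0,0,0,0,0]}' 20
python3 - <<'E'
from h import *
a=snap('top','top4'); b=snap('scene','sc4')
for c,n,u,v in [(a,'top red',449,198),(a,'top blk',298,251),(b,'sc red',346,327),(b,'sc blk',267,183)]:
    try: print(n,wing(c,u,v))
    except Exception as e: print(n,e)
z=load('top0'); zb=load('sc0')
f=lambda c,u,v:cv2.resize(c['pixels'][v:v+65,u:u+65,::-1],None,fx=4,fy=4,interpolation=cv2.INTER_CUBIC)
full=cv2.resize(a['pixels'][:,:,::-1],(520,325))
cv2.imwrite('pics/v4.png',np.vstack([np.hstack([f(z,323,147),f(a,323,147)]),full]))
E
```

```text
time_s: 12.43
ee_pos: [0.4978, -0.0007, 0.164]
eef_rot: [-3.141, -0.006, 1.859]
force: [-0.7, 0.5, -0.6]
grip_width: 0.0368
time_s: 12.85
ee_pos: [0.4978, -0.0008, 0.164]
eef_rot: [-3.141, -0.006, 1.859]
force: [0.1, -0.6, -1.0]
grip_width: 0.0707
time_s: 13.27
ee_pos: [0.4975, -0.0007, 0.2852]
eef_rot: [-3.141, -0.006, 1.859]
force: [-0.2, 0.2, 0.9]
grip_width: 0.0936
time_s: 13.68
ee_pos: [0.4467, 0.1758, 0.2854]
eef_rot: [-3.141, -0.006, 1.859]
force: [0.9, -0.7, -0.2]
grip_width: 0.094
time_s: 14.1
ee_pos: [0.4047, 0.3201, 0.2851]
eef_rot: [-3.141, -0.007, 1.863]
force: [0.2, -0.0, 0.3]
grip_width: 0.0942
top red (array([ 564.3, -208.7]), array([ 564. , -207.6]), (14.0, 50.0), 369, 'ang', -1.261, np.float64(0.1733))
top blk (array([497.1,   0. ]), array([ 4.972e+02, -3.000e-01]), (14.0, 49.7), 380, 'ang', -1.265, np.float64(0.1733))
sc red (array([ 564.3, -210.2]), array([ 564.2, -210.7]), (14.5, 50.2), 477, 'ang', -1.258, np.float64(0.1735))
sc blk (array([497.5,  -1.8]), array([497.6,  -3.2]), (14.1, 49.9), 364, 'ang', -1.26, np.float64(0.173))
```

View pics/v4.png

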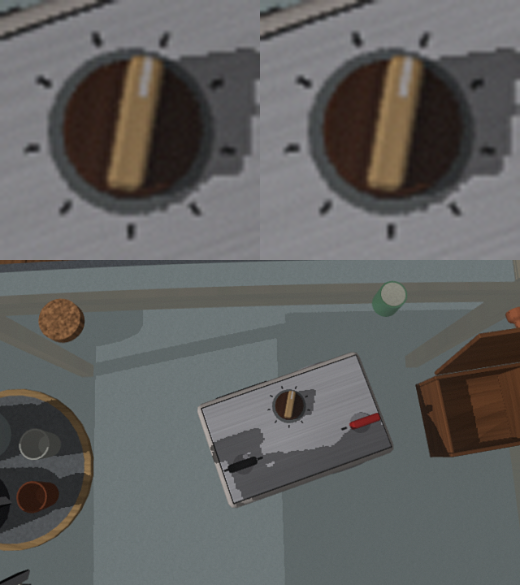

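Both wings lie along their dashes (red at about (364,421) in the picture, black at about (242,465)), and the dial looks identical before and after. The arm is clear, so I hand in.

```bash
python3 -c "
from station import ctrl
o=ctrl.get_obs();print(o['time_s'],o['force'],abs(o['joint_vel']).max());print(ctrl.hand_in())"
```

```text
14.2 [-0.11812001 -0.20439232  0.92481549] 0.0454072429341544
the job is handed in; nothing more can be done
None
```

I tightened the red bolt and then the black one, each with one grasp turned clockwise to its stop, and handed the job in at 14.2 s of the 42 s allowed.

- **Wings:** in the last pictures from both cameras, red is at -1.258 to -1.261 rad and black at -1.260 to -1.265 rad. The roaster's long side is at -1.262 rad, so both are far inside the 0.17 rad limit. Wrist moment also rose from about 0.1 to 0.34 N m (red) and 0.38 N m (black) at the end of each turn.
- **Dial:** the enlarged before and after pictures look identical; I compared them by eye and did not measure the pointer.
- **Arm:** it stood well clear of the roaster with only noise-level force.
- **Disagreements:** the two cameras differed by about 2 mm in y on the wing centres, within the stated calibration. An early reading of red, taken while it was partly hidden, gave -1.235 rad; full views then gave -1.254 and later -1.26 rad. No check failed.

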